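Box up the brass table bells by size

TASK

Pack the four brass table bells: pick them out from the other decorations and stand each one upright, handle up, in the well of the presentation box of its own size, the largest bell in the largest box and so on down to the smallest. Set each one down before letting go of it, without dropping or tipping any over, and leave the wooden tree and the electric candle where they stand.

Things in the scene. Friction and masses are not known exactly. Their poses are not given: they have to be found in the camera images.
- bell_xl_center (a point): the largest of four brass table bells with turned dark wooden handles, standing mouth down. Mouth 74 mm across, 118 mm tall in all: brass body in the lower 60 mm, above it an upright round handle 58 mm long and 20 mm thick to be grasped by, its middle 30 mm above this point. This point is on the bell's axis half-way up, 59 mm above its underside; z is the axis, up when it stands.
- bell_l_center (a point): the second largest of four brass table bells with turned dark wooden handles, standing mouth down. Mouth 60 mm across, 103 mm tall in all: brass body in the lower 49 mm, above it an upright round handle 54 mm long and 18 mm thick to be grasped by, its middle 24.5 mm above this point. This point is on the bell's axis half-way up, 51.5 mm above its underside; z is the axis, up when it stands.
- bell_m_center (a point): the second smallest of four brass table bells with turned dark wooden handles, standing mouth down. Mouth 46 mm across, 88 mm tall in all: brass body in the lower 38 mm, above it an upright round handle 50 mm long and 16 mm thick to be grasped by, its middle 19 mm above this point. This point is on the bell's axis half-way up, 44 mm above its underside; z is the axis, up when it stands.
- bell_s_center (a point): the smallest of four brass table bells with turned dark wooden handles, standing mouth down. Mouth 32 mm across, 74 mm tall in all: brass body in the lower 28 mm, above it an upright round handle 46 mm long and 14 mm thick to be grasped by, its middle 14 mm above this point. This point is on the bell's axis half-way up, 37 mm above its underside; z is the axis, up when it stands.
- box_xl_seat (a point): the largest of four open white card presentation boxes, fixed on the desk: 112 mm square, 32 mm tall, filled by a grey insert (its top 28 mm above the desk) with one round well 94 mm across in the middle, with a black floor. This point is the centre of the well's floor, 14 mm above the desk and 14 mm below the insert's top; z is up, x and y along the box's sides.
- box_l_seat (a point): the second largest of four open white card presentation boxes, fixed on the desk: 98 mm square, 32 mm tall, filled by a grey insert (its top 28 mm above the desk) with one round well 80 mm across in the middle, with a black floor. This point is the centre of the well's floor, 14 mm above the desk and 14 mm below the insert's top; z is up, x and y along the box's sides.
- box_m_seat (a point): the second smallest of four open white card presentation boxes, fixed on the desk: 84 mm square, 32 mm tall, filled by a grey insert (its top 28 mm above the desk) with one round well 66 mm across in the middle, with a black floor. This point is the centre of the well's floor, 14 mm above the desk and 14 mm below the insert's top; z is up, x and y along the box's sides.
- box_s_seat (a point): the smallest of four open white card presentation boxes, fixed on the desk: 70 mm square, 32 mm tall, filled by a grey insert (its top 28 mm above the desk) with one round well 52 mm across in the middle, with a black floor. This point is the centre of the well's floor, 14 mm above the desk and 14 mm below the insert's top; z is up, x and y along the box's sides.
- tree_center (a point): a plain wooden fir-tree figure, 52 mm across and 90 mm tall, loose, standing in the same area as the bells; not to be moved. This point is on its axis half-way up. Bells, tree and candle stand with their axes at least 105 mm apart; nothing among or near them and the boxes is taller than the largest bell.
- candle_center (a point): a white electric candle, 44 mm across, 68 mm tall and its flame tip reaching 87 mm, loose, standing in the same area as the bells; not to be moved. This point is on its axis 34 mm above its underside.

How it is judged:
By the outcome, as a careful person would: the job done as asked, in the order asked, and still so for the second after the job is handed in, with the robot touching nothing.
It also fails if it takes over 109 s, if anything falls off the work surface, if the arm or the gripper's body presses on something with over 40 N, if the wrist force passes 120 N, or if a joint passes its speed limit or range.

ROBOT

A 7-joint arm with a two-finger parallel gripper is mounted at the origin on the work surface. World frame = base frame: x ahead of the robot, y to its left, z up, the work surface at z = 0. Lengths are in mm, angles in rad, forces in N, time in s.
With the tool pointing down it reaches from about 425 to 825 mm from the base axis. Payload 3.6 kg.
Tool frame: the origin (TCP) lies at the very end of the fingers, on their centre line; the grasp point (between the pads) lies 19 mm behind it (grip_depth is the distance from the TCP to the grasp point, in mm); y points along the fingers, x is the direction in which the jaws open and shut, and the axes are right-handed (so a half turn about y gives the same grasp; the last joint's range is limited). The gripper opens to 85 mm and grips with 20 to 120 N. Pads are 22 mm wide; open, the fingers measure 114 mm over their backs; the gripper's body (76 mm by 85 mm) begins 54 mm behind the grasp point. The pads swing forward as they close: fully open they stand 13 mm farther back than shut.
Start: joints at [1.123, 0.615, -0.013, 1.423, 0.008, 1.103, -0.04], TCP at [266.12, -592.995, 231.297] pointing down, gripper open.
Joint ranges: [-3.12, 3.12], [-0.3, 2.06], [-1.34, 1.32], [0.26, 2.42], [-1.36, 4.5], [0.01, 1.98], [-2.84, 2.84]. Speed limits (rad/s): [2.79, 2.79, 3.14, 3.14, 3.14, 3.14, 3.14].

INTERFACE

Orientations are given as a unit quaternion [w, x, y, z].
In Python, from station import get_state, get_image, camera_params, finish_job, masks_of, grip_depth gives the robot as it stands.
- The arm moves only by the tool move_arm, never from a script. Its argument "moves" is a list of rows, each an object with "offset": the shift along the tool's x, y, z in m, a list of three; "twist": the turn about the tool's y in degrees. In form: [{"offset": [dx, dy, dz], "twist": twist}, ...]. A call has 1 to 8 rows; each row shifts and turns the commanded pose from where the row before left it, along the tool's axes as they then stand; what a row does not reach is not made up. A row lasts 1/8 s, in which the tool goes at most 62.5 mm and 10.7 degrees, less where a joint would pass 70% of its speed; a pose out of reach is approached as far as the arm can. A call is refused whole if a number of a shift passes 0.0625 or a number of a turn 10.7, either way. A call with a gripper value outside its range is refused whole. "claw" is the opening in per cent of the stroke, from 0 (shut) to 100 (fully open), set as the call begins (left out, the last holds). The fingers move at their own pace and stop on an object; "squeeze" is the grip in N (left out, the last holds). Time passes only in rows, so rows that do not move let the fingers close. It gives the time, the measured TCP pose, the force and the opening at its end, in the units of the state.
- get_state(): the state, without advancing time (a new reading comes with each control period).
- get_image(name): name is "scene" or "top"; returns the picture (384x512x3 uint8, red, green, blue); there is no depth.
- camera_params(name): a dict with "vertical_fov" (degrees; the focal length in pixels is half the picture's height over the tangent of half this angle, whatever the lens; pixels are square), "cx", "cy" (the principal point, pixels), "R" (3x3) and "t" (3): a world point X has camera coordinates R X + t. Camera axes: x right, y down, z forward; pixel columns grow to the right and rows downward; lengths in mm; the calibration is good to about 2 mm. A picture is of the moment at which its call begins. camera_params takes no time and is no camera call.
- finish_job(): hands the job in, once; it reports no verdict.
Trained networks look in the newest picture that a camera, given by its name, has taken for a name from the list of things; names that differ only in an ending like _2 or _b are one class to them, and where a whole thing is asked for, a point or a joint stands for the part that bears it (a point fixed in the world has none). Each returns a list of dicts, best first, with "p" (0 to 1); they miss things now and then, are a little off and sometimes report something else, mostly with a low value. They report only what shows in the picture. A call takes as long as a camera call.
- masks_of(camera, name): "region" (384x512 bool, what is visible of it) and "centre" ([column, row] in pixels, amid what is visible of it).
The state is a dict: "time": time; "qpos": joint angles; "dq": joint speeds; "joint_torque": joint torques, N m; "tcp_pos": TCP position; "orientation": TCP orientation; "contact_force": force on the tool from outside, world axes, zero at the start; "ft_torque": the same for the moment, N m; "width": opening from 0.0 (shut) to 1.0 (fully open).
Only numpy, scipy, OpenCV 4.12 (cv2) and the standard library are available. Lean on these libraries where they do the work, as an engineer would, in place of code of your own. Each camera call takes 0.05 s, during which the arm holds its last target. There are 200 camera calls.

## Working session

There is one attempt and no reset: what is moved stays moved. The work goes in short steps, Python scripts to look and compute and a tool call to move; the robot and the scene stay as the last step left them, time stands still between calls to the robot, and variables do not carry over. Pictures are saved under pics/ and viewed, about 12 in all and at most 16, crops included, and the job is handed in when it is done.

Besides the shell and the picture viewer there is one more tool, called after "Call:" as name(argument=value, ...), one argument or row to a line, values as JSON. move_arm: Moves the arm, as the interface text tells. Its arguments: {"type":"object","properties":{"moves":{"type":"array"},"claw":{"type":"number"},"squeeze":{"type":"number"}},"required":["moves"]}

```bash
mkdir -p pics; ls
python3 - <<'E'
from station import *
import cv2
s=get_state();print(s)
for n in("scene","top"):
    print(n,camera_params(n)); cv2.imwrite(f"pics/{n}0.png",get_image(n)[:,:,::-1])
print(grip_depth)
E
```

```text
pics
{'time': 0.0, 'qpos': array([ 1.12249158,  0.61595296, -0.01259614,  1.42493324,  0.00808707,
        1.10338478, -0.04041208]), 'dq': array([-2.08796980e-03, -5.80992242e-05, -1.25587194e-04, -9.75428715e-04,
        1.64444796e-03,  2.20687084e-04,  5.17848906e-04]), 'joint_torque': array([-5.23523795e-04, -4.69212306e+01,  2.59246565e-01, -1.71030915e+01,
        9.94448113e-03,  9.65028070e-03, -2.25294480e-05]), 'tcp_pos': array([ 265.79821001, -592.31922177,  230.10491604]), 'orientation': array([ 0.59409138, -0.59310479,  0.38502761, -0.38345259]), 'contact_force': array([ 0.75040856,  0.98381077, -0.46773732]), 'ft_torque': array([-0.0761241 ,  0.02092474, -0.01183437]), 'width': 1.0005089255214732}
scene {'vertical_fov': 56.40508463655247, 'cx': 258.15647278992554, 'cy': 188.52314312188503, 'R': array([[ 0.64490674,  0.76411284, -0.01506183],
       [ 0.44180728, -0.38881895, -0.80847149],
       [-0.62361977,  0.51473429, -0.58834258]]), 't': array([-334.37893295, -136.61915369, 1217.08798401])}
top {'vertical_fov': 43.52208921685271, 'cx': 255.30621948712468, 'cy': 196.36974405890348, 'R': array([[-0.11768143, -0.99303394, -0.00588811],
       [-0.97157801,  0.11636108, -0.20614626],
       [ 0.20539538, -0.01853883, -0.97850348]]), 't': array([  49.65111844,  512.4157819 , 1248.17490613])}
18.700000000000003
```

View pics/scene0.png

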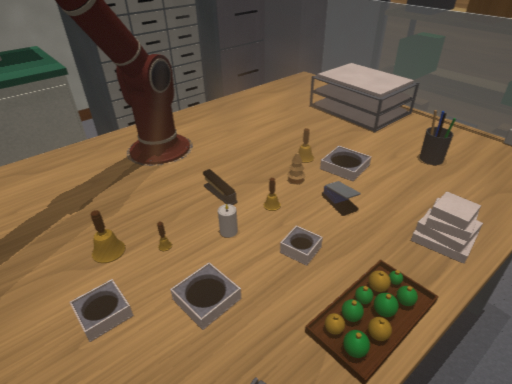

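View pics/top0.png

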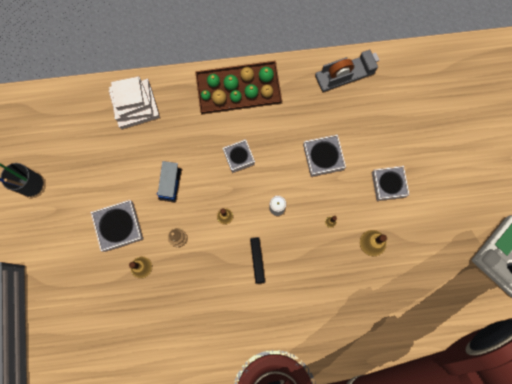

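The scene view shows the bells at about (105,240), (306,147), (272,195) and (164,238). The top view shows the boxes at (116,225), (324,155), (391,183) and (239,155), the tree at (177,237) and the candle at (278,205). Next I'll run the networks and fit silhouettes.

```bash
cat > h.py <<'E'
from station import *
import numpy as np, cv2
from scipy.optimize import least_squares
D={'xl':(74,118,60,20,112,94),'l':(60,103,49,18,98,80),'m':(46,88,38,16,84,66),'s':(32,74,28,14,70,52)}
CP={n:camera_params(n) for n in('scene','top')}
def proj(n,X):
    c=CP[n];f=192/np.tan(np.radians(c['vertical_fov']/2));q=X@c['R'].T+c['t']
    return q[:,:2]/q[:,2:]*f+[c['cx'],c['cy']]
A=np.linspace(0,2*np.pi,24,endpoint=False);U=np.c_[np.cos(A),np.sin(A)]
def ring(r,z): return np.c_[r*np.cos(A),r*np.sin(A),0*A+z]
def bell(p,k): # p = x,y,underside z
    m,h,b,t=D[k][:4]; return np.vstack([ring(m/2,0),ring(t/2,b),ring(t/2,h-2)])+p[:3]
def box(p): # x,y,bottom z,yaw,side
    a=p[3]+np.pi/4*np.array([1,3,5,7]);r=p[4]/2**.5
    c=np.c_[r*np.cos(a),r*np.sin(a),0*a]; return np.vstack([c,c+[0,0,32]])+p[:3]
def sup(P): return (P@U.T).max(0)
def supmask(M):
    r,c=np.nonzero(M);return sup(np.c_[c,r].astype(float))+.4
def fit(f,p0,M,**kw):
    T={n:supmask(m) for n,m in M.items()}
    s=least_squares(lambda p:np.concatenate([sup(proj(n,f(p)))-T[n] for n in T]),p0,loss='soft_l1',x_scale='jac',**kw)
    return s.x,np.sqrt(np.mean(s.fun**2))
def ray0(n,uv,z):
    c=CP[n];f=192/np.tan(np.radians(c['vertical_fov']/2))
    d=c['R'].T@np.array([(uv[0]-c['cx'])/f,(uv[1]-c['cy'])/f,1]);o=-c['R'].T@c['t'];return o+d*(z-o[2])/d[2]
E
python3 - <<'E'
from h import *
import pickle
np.set_printoptions(precision=1,suppress=True)
out={}
for n in CP: get_image(n)
for nm in ['bell_xl_center','bell_l_center','bell_m_center','bell_s_center','box_xl_seat','box_l_seat','box_m_seat','box_s_seat','tree_center','candle_center']:
    for n in CP:
        R=masks_of(n,nm); out[nm,n]=R
        print(nm,n,[(round(r['p'],2),np.round(r['centre']),int(r['region'].sum())) for r in R])
pickle.dump(out,open('m.pkl','wb'))
E
```

```text
bell_xl_center scene [(0.18, array([163., 239.]), 220)]
bell_xl_center top []
bell_l_center scene [(0.84, array([304., 149.]), 293)]
bell_l_center top []
bell_m_center scene [(0.77, array([270., 198.]), 290)]
bell_m_center top [(0.48, array([224., 217.]), 185)]
bell_s_center scene [(0.62, array([296., 171.]), 404), (0.51, array([162., 240.]), 217)]
bell_s_center top []
box_xl_seat scene [(0.77, array([346., 165.]), 1144)]
box_xl_seat top [(0.63, array([118., 223.]), 1866)]
box_l_seat scene [(0.69, array([202., 296.]), 2628)]
box_l_seat top [(0.79, array([326., 155.]), 1352), (0.37, array([120., 225.]), 1799), (0.17, array([371., 243.]), 583)]
box_m_seat scene [(0.63, array([101., 310.]), 2219)]
box_m_seat top [(0.83, array([391., 179.]), 1038), (0.46, array([179., 236.]), 295)]
box_s_seat scene [(0.79, array([300., 245.]), 1069), (0.6, array([224., 223.]), 570)]
box_s_seat top [(0.75, array([240., 156.]), 647)]
tree_center scene [(0.91, array([295., 172.]), 350)]
tree_center top [(0.66, array([179., 236.]), 284)]
candle_center scene [(0.91, array([226., 222.]), 561)]
candle_center top [(0.8, array([277., 206.]), 230)]
```

The networks agree with the picture on the boxes. They miss some bells, so I'll segment those with GrabCut.

```bash
cat > fit0.py <<'E'
from h import *
import pickle,sys
np.set_printoptions(precision=1,suppress=True)
O=pickle.load(open('m.pkl','rb'));I={n:get_image(n) for n in CP}
rect={'xl':{'scene':(86,206,43,62),'top':(357,227,33,30)},'l':{'scene':(293,124,26,44),'top':(125,253,30,26)},
 'm':{'scene':(259,173,25,42),'top':(213,204,24,24)},'s':{'scene':(153,217,23,38),'top':(322,211,20,20)}}
V={n:cv2.resize(I[n],None,fx=4,fy=4,interpolation=cv2.INTER_CUBIC)[:,:,::-1].copy() for n in CP}
def draw(n,P,col):
    h=cv2.convexHull(((proj(n,P)+.5)*4).astype(np.int32));cv2.polylines(V[n],[h],True,col,1)
def gc(im,r):
    m=np.zeros(im.shape[:2],np.uint8);cv2.grabCut(im,m,r,np.zeros((1,65)),np.zeros((1,65)),6,cv2.GC_INIT_WITH_RECT)
    m=((m&1)>0).astype(np.uint8);k,l,s,_=cv2.connectedComponentsWithStats(m);return l==1+s[1:,4].argmax()
for k in D:
    M={}
    for n in CP:
        M[n]=gc(I[n],rect[k][n]);c=cv2.findContours(M[n].astype(np.uint8),0,2)[0];cv2.drawContours(V[n],[x*4+2 for x in c],-1,(255,0,255),1)
    r=rect[k]['top'];p0=ray0('top',(r[0]+r[2]/2,r[1]+r[3]/2),40);p0[2]=0
    p,e=fit(lambda p:bell(p,k),p0,M);q,e2=fit(lambda p:bell(np.r_[p,0],k),p0[:2],M)
    print('bell',k,p,round(e,2),'z=0:',q,round(e2,2))
    for n in CP: draw(n,bell(np.r_[q,0],k),(0,255,0))
for k in D:
    M={n:O[f'box_{k}_seat',n][0]['region'] for n in CP}
    p0=np.r_[ray0('top',O[f'box_{k}_seat','top'][0]['centre'],16)[:2],0,.2,D[k][4]]
    p,e=fit(box,p0,M);q,e2=fit(lambda p:box(np.r_[p[:2],0,p[2],D[k][4]]),p0[[0,1,3]],M)
    print('box',k,p,round(e,2),'fixed:',q,round(e2,2))
    for n in CP: draw(n,box(np.r_[q[:2],0,q[2],D[k][4]]),(255,255,0)); draw(n,ring(D[k][5]/2,28)+np.r_[q[:2],0],(0,255,0))
for nm,r in(('tree',26),('candle',22)):
    M={n:O[nm+'_center',n][0]['region'] for n in CP};p0=ray0('top',O[nm+'_center','top'][0]['centre'],40);h=(90 if nm=='tree' else 68)
    q,e=fit(lambda p:np.vstack([ring(r,0),ring(r if nm=='candle' else 2,h),ring(1,h+19*(nm=='candle'))])+np.r_[p,0],p0[:2],M);print(nm,q,round(e,2))
cv2.imwrite('pics/a.png',cv2.resize(V['top'][4*120:4*285,4*85:4*415],(800,400),interpolation=3))
cv2.imwrite('pics/b.png',cv2.resize(V['scene'][4*120:4*340,4*65:4*375],(800,568),interpolation=3))
E
python3 fit0.py
```

```text
bell xl [ 357.6 -317.5   -1.2] 0.5 z=0: [ 358.1 -317.4] 0.54
bell l [366.4 320.1  -2.1] 1.12 z=0: [366.6 319.5] 1.18
bell m [479.8  79.6  -1.8] 0.36 z=0: [480.2  79.2] 0.44
bell s [ 429.6 -211.    -1.2] 0.45 z=0: [ 430.1 -211.1] 0.49
box xl [486.7 377.1  -0.9   0.2 110. ] 0.46 fixed: [486.7 376.8   0.2] 0.63
box l [ 617.4 -218.1   -0.5    0.1   95.4] 0.71 fixed: [ 617.  -218.1    0.1] 1.02
box m [ 515.3 -389.4    0.1   -0.    81.6] 0.35 fixed: [ 515.2 -389.3   -0. ] 0.74
box s [645.1  20.9  -0.1   0.3  66.3] 0.66 fixed: [644.9  21.4   0.3] 1.11
tree [436.6 216.5] 0.73
candle [485.2 -68. ] 0.64
```

View pics/a.png

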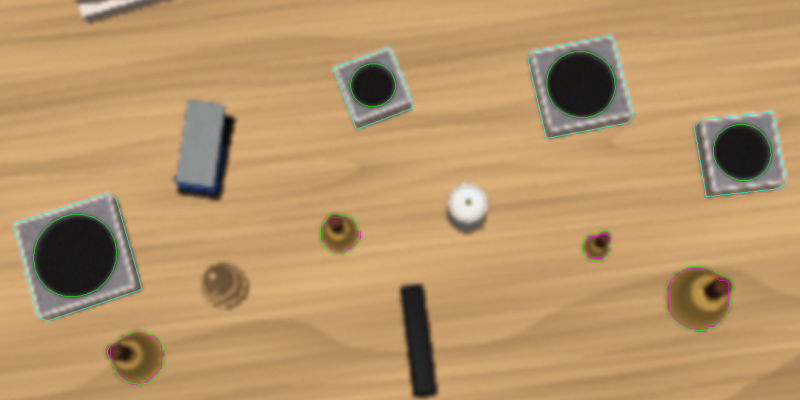

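View pics/b.png

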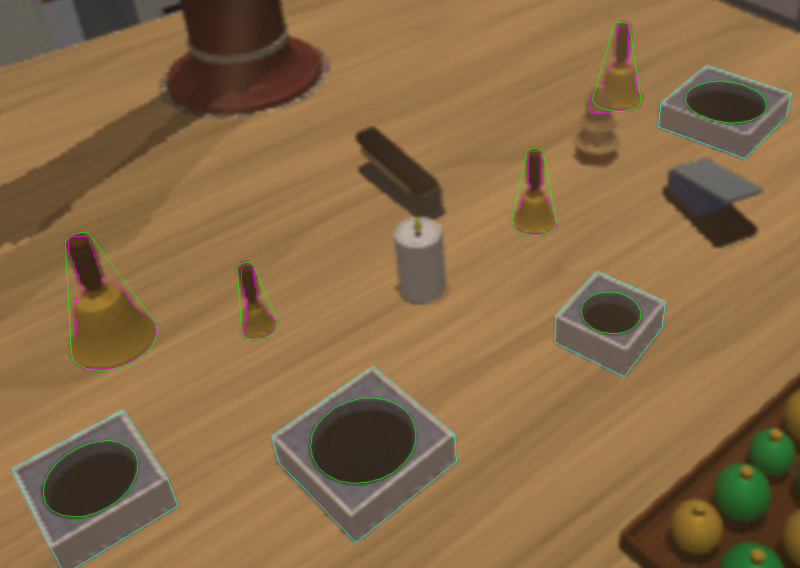

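The model outlines sit on the bells, boxes and wells, and the fitted heights are within 2 mm of z = 0. Tree and candle are clear of the paths. Now the tool axes.

```bash
cat > go.py <<'E'
import sys,numpy as np
from station import *
from scipy.spatial.transform import Rotation as R
s=get_state();q=s['orientation'];T=R.from_quat(np.r_[q[1:],q[0]]).as_matrix()
np.set_printoptions(precision=4,suppress=True)
print('t',s['time'],'tcp',s['tcp_pos'],'F',s['contact_force'],'w',round(s['width'],3));print('axes y',T[:,1],'x',T[:,0])
p=s['tcp_pos']
for a in sys.argv[1:]:
    g=np.array(eval(a),float);d=T.T@(g-p)/1000;n=int(np.ceil(np.linalg.norm(d)/.06));print(g,'total',d,'rows',n,'each',d/n);p=g
E
python3 go.py 358,-317,200 358,-317,70
```

```text
t 1.3 tcp [ 266.117  -592.989   231.2821] F [-0.1457  0.5965  0.5513] w 0.999
axes y [ 0.      0.0001 -1.    ] x [ 0.4094 -0.9123 -0.0001]
[ 358. -317.  200.] total [-0.2142  0.0313  0.1968] rows 5 each [-0.0428  0.0063  0.0394]
[ 358. -317.   70.] total [ 0.    0.13 -0.  ] rows 3 each [ 0.      0.0433 -0.    ]
```

Call:
move_arm(
  moves=[
    {"offset": [-0.036, 0.005, 0.033]},
    {"offset": [-0.036, 0.005, 0.033]},
    {"offset": [-0.036, 0.005, 0.033]},
    {"offset": [-0.036, 0.005, 0.033]},
    {"offset": [-0.036, 0.005, 0.033]},
    {"offset": [-0.034, 0.006, 0.032]},
    {"offset": [0, 0, 0]},
    {"offset": [0, 0, 0]},
  ],
  claw=70,
  squeeze=80,
)

```text
validation failed for argument at $.mo...
```

```bash
python3 go.py 358,-317,70
```

```text
t 1.3 tcp [ 266.117  -592.989   231.2821] F [-0.1457  0.5965  0.5513] w 0.999
axes y [ 0.      0.0001 -1.    ] x [ 0.4094 -0.9123 -0.0001]
[ 358. -317.   70.] total [-0.2142  0.1613  0.1968] rows 6 each [-0.0357  0.0269  0.0328]
```

Rows apparently need the twist field as well.

Call:
move_arm(
  moves=[
    {"offset": [-0.036, 0.005, 0.033], "twist": 0},
    {"offset": [-0.036, 0.005, 0.033], "twist": 0},
    {"offset": [-0.036, 0.005, 0.033], "twist": 0},
    {"offset": [-0.036, 0.005, 0.033], "twist": 0},
    {"offset": [-0.036, 0.005, 0.033], "twist": 0},
    {"offset": [-0.034, 0.006, 0.032], "twist": 0},
    {"offset": [0, 0, 0], "twist": 0},
    {"offset": [0, 0, 0], "twist": 0},
  ],
  claw=70,
  squeeze=80,
)

```text
time: 2.3
tcp_pos: [358.2, -317.9, 200.6]
orientation: [-0.593, 0.594, -0.384, 0.385]
contact_force: [-0.2, -0.2, 0.1]
width: 0.701
```

```bash
python3 go.py 358,-317,70
```

```text
t 2.3 tcp [ 358.2234 -317.8518  200.6465] F [-0.204  -0.1566  0.1347] w 0.701
axes y [ 0.0004 -0.0012 -1.    ] x [ 0.4092 -0.9124  0.0012]
[ 358. -317.   70.] total [-0.001   0.1306  0.0002] rows 3 each [-0.0003  0.0435  0.0001]
```

Call:
move_arm(
  moves=[
    {"offset": [-0.001, 0.04, 0], "twist": 0},
    {"offset": [0, 0.04, 0], "twist": 0},
    {"offset": [0, 0.035, 0], "twist": 0},
    {"offset": [0, 0.013, 0], "twist": 0},
    {"offset": [0, 0, 0], "twist": 0},
    {"offset": [0, 0, 0], "twist": 0},
  ],
)

```text
time: 3.05
tcp_pos: [358.5, -317.3, 73.5]
orientation: [-0.593, 0.594, -0.384, 0.385]
contact_force: [-0.3, -0.1, 0.1]
width: 0.705
```

```bash
python3 - <<'E'
from h import *
a=get_image('scene')[180:290,60:190,::-1];b=get_image('top')[200:280,330:420,::-1]
cv2.imwrite('pics/c.png',np.hstack([cv2.resize(a,(400,340),interpolation=2),cv2.resize(b,(382,340),interpolation=2)]))
E
python3 go.py
```

```text
t 3.15 tcp [ 358.5291 -316.9517   73.5411] F [-0.5317 -0.0277  0.5115] w 0.705
axes y [ 0.0022 -0.0018 -1.    ] x [ 0.4092 -0.9124  0.0026]
```

View pics/c.png

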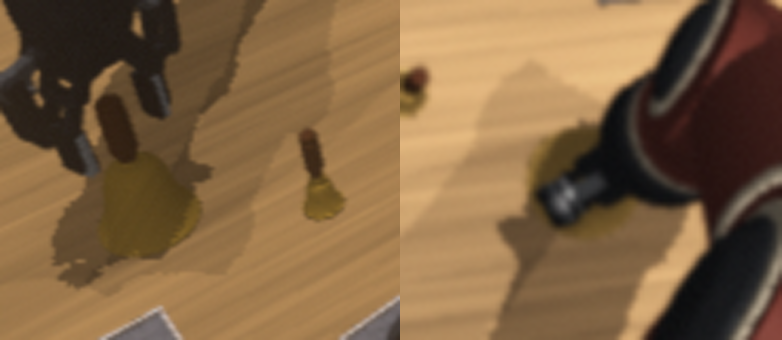

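The handle stands between the two fingertips (left crop, about (115,125)), so I'll close.

Call:
move_arm(
  moves=[
    {"offset": [0, 0, 0], "twist": 0},
    {"offset": [0, 0, 0], "twist": 0},
    {"offset": [0, 0, 0], "twist": 0},
    {"offset": [0, 0, 0], "twist": 0},
    {"offset": [0, 0, 0], "twist": 0},
    {"offset": [0, 0, 0], "twist": 0},
  ],
  claw=0,
)

```text
time: 3.9
tcp_pos: [358.2, -316.6, 72.6]
orientation: [-0.594, 0.594, -0.384, 0.385]
contact_force: [-0.5, -0.6, 6.4]
width: 0.214
```

```bash
python3 go.py 358,-317,85
```

```text
t 3.9 tcp [ 358.2004 -316.559    72.6489] F [-0.4746 -0.6457  6.4399] w 0.214
axes y [ 0.0009 -0.0007 -1.    ] x [ 0.4094 -0.9124  0.001 ]
[ 358. -317.   85.] total [ 0.0003 -0.0124 -0.0004] rows 1 each [ 0.0003 -0.0124 -0.0004]
```

Call:
move_arm(
  moves=[
    {"offset": [0, -0.008, 0], "twist": 0},
    {"offset": [0, -0.018, 0], "twist": 0},
    {"offset": [0, -0.025, 0], "twist": 0},
    {"offset": [0, -0.03, 0], "twist": 0},
    {"offset": [0, -0.03, 0], "twist": 0},
    {"offset": [0, -0.02, 0], "twist": 0},
    {"offset": [0, -0.007, 0], "twist": 0},
    {"offset": [0, 0, 0], "twist": 0},
  ],
)

```text
time: 4.9
tcp_pos: [357.3, -315.6, 209.8]
orientation: [0.594, -0.594, 0.385, -0.384]
contact_force: [-0.3, -0.3, -3.2]
width: 0.217
```

```bash
python3 go.py 500,-180,210 540,60,210 487,377,210
```

```text
t 4.9 tcp [ 357.2628 -315.6436  209.8166] F [-0.2748 -0.3013 -3.1979] w 0.217
axes y [-0.0011  0.0011 -1.    ] x [ 0.4096 -0.9123 -0.0014]
[ 500. -180.  210.] total [-0.0653 -0.0002  0.1858] rows 4 each [-0.0163 -0.0001  0.0464]
[540.  60. 210.] total [-0.2026  0.0002  0.1348] rows 5 each [-0.0405  0.      0.027 ]
[487. 377. 210.] total [-0.3109  0.0004  0.0815] rows 6 each [-0.0518  0.0001  0.0136]
```

Call:
move_arm(
  moves=[
    {"offset": [-0.007, 0, 0.018], "twist": 0},
    {"offset": [-0.013, 0, 0.037], "twist": 0},
    {"offset": [-0.013, 0, 0.037], "twist": 0},
    {"offset": [-0.013, 0, 0.037], "twist": 0},
    {"offset": [-0.018, 0, 0.037], "twist": 0},
    {"offset": [-0.03, 0, 0.03], "twist": 0},
    {"offset": [-0.035, 0, 0.025], "twist": 0},
    {"offset": [-0.035, 0, 0.022], "twist": 0},
  ],
)

```text
time: 5.9
tcp_pos: [511.7, -65.4, 208.6]
orientation: [-0.593, 0.594, -0.385, 0.383]
contact_force: [0.3, 0.2, -3.0]
width: 0.209
```

Call:
move_arm(
  moves=[
    {"offset": [-0.035, 0, 0.022], "twist": 0},
    {"offset": [-0.035, 0, 0.022], "twist": 0},
    {"offset": [-0.035, 0, 0.022], "twist": 0},
    {"offset": [-0.037, 0, 0.015], "twist": 0},
    {"offset": [-0.039, 0, 0.011], "twist": 0},
    {"offset": [-0.039, 0, 0.01], "twist": 0},
    {"offset": [-0.039, 0, 0.01], "twist": 0},
    {"offset": [-0.039, 0, 0.01], "twist": 0},
  ],
)

```text
time: 6.9
tcp_pos: [500.4, 255.4, 208.4]
orientation: [-0.592, 0.595, -0.385, 0.384]
contact_force: [0.6, -0.6, -3.8]
width: 0.213
```

```bash
python3 go.py 487,377,210
```

```text
t 6.9 tcp [500.3544 255.4268 208.4119] F [ 0.5794 -0.5528 -3.7831] w 0.213
axes y [-0.0035 -0.0019 -1.    ] x [ 0.4095 -0.9123  0.0003]
[487. 377. 210.] total [-0.1164 -0.0018  0.0376] rows 3 each [-0.0388 -0.0006  0.0125]
```

Call:
move_arm(
  moves=[
    {"offset": [-0.039, 0, 0.012], "twist": 0},
    {"offset": [-0.036, 0, 0.012], "twist": 0},
    {"offset": [-0.026, 0, 0.009], "twist": 0},
    {"offset": [-0.012, 0, 0.004], "twist": 0},
    {"offset": [-0.003, 0, 0.001], "twist": 0},
    {"offset": [0, 0, 0], "twist": 0},
    {"offset": [0, 0, 0], "twist": 0},
  ],
)

```text
time: 7.78
tcp_pos: [489.6, 374.4, 210.3]
orientation: [-0.593, 0.593, -0.385, 0.385]
contact_force: [1.0, 0.1, -2.7]
width: 0.215
```

```bash
python3 go.py 487,377,92
```

```text
t 7.775 tcp [489.5511 374.4058 210.3309] F [ 0.9928  0.0799 -2.6826] w 0.215
axes y [ 0.0002 -0.0012 -1.    ] x [ 0.4073 -0.9133  0.0012]
[487. 377.  92.] total [-0.0035  0.1183 -0.0012] rows 2 each [-0.0018  0.0592 -0.0006]
```

Call:
move_arm(
  moves=[
    {"offset": [-0.003, 0.015, -0.001], "twist": 0},
    {"offset": [0, 0.03, 0], "twist": 0},
    {"offset": [0, 0.03, 0], "twist": 0},
    {"offset": [0, 0.025, 0], "twist": 0},
    {"offset": [0, 0.01, 0], "twist": 0},
    {"offset": [0, 0.004, 0], "twist": 0},
    {"offset": [0, 0, 0], "twist": 0},
    {"offset": [0, 0, 0], "twist": 0},
  ],
)

```text
time: 8.78
tcp_pos: [487.3, 379.0, 97.4]
orientation: [0.594, -0.593, 0.384, -0.384]
contact_force: [-0.5, -0.7, -1.7]
width: 0.214
```

```bash
python3 go.py 487,377,86
python3 - <<'E'
from h import *
a=get_image('scene')[90:190,290:390,::-1];b=get_image('top')[185:265,75:155,::-1]
cv2.imwrite('pics/d.png',np.hstack([cv2.resize(x,(390,390),interpolation=2) for x in(a,b)]))
E
```

```text
t 8.775 tcp [487.2816 378.9703  97.4121] F [-0.4595 -0.6993 -1.7349] w 0.214
axes y [ 0.0017  0.0014 -1.    ] x [ 0.4093 -0.9124 -0.0006]
[487. 377.  86.] total [ 0.0017  0.0114 -0.0011] rows 1 each [ 0.0017  0.0114 -0.0011]
```

View pics/d.png

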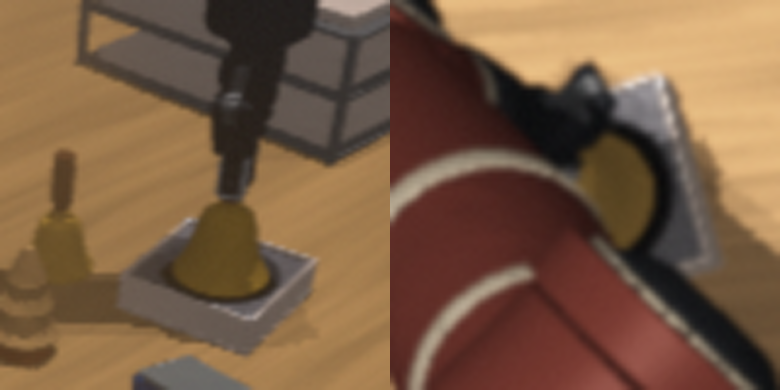

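The bell hangs upright and centred over the well, so I'll creep down to contact.

Call:
move_arm(
  moves=[
    {"offset": [0.001, 0.004, 0], "twist": 0},
    {"offset": [0, 0.003, 0], "twist": 0},
    {"offset": [0, 0.001, 0], "twist": 0},
    {"offset": [0, 0.001, 0], "twist": 0},
    {"offset": [0, 0, 0], "twist": 0},
  ],
)

```text
time: 9.5
tcp_pos: [487.1, 377.6, 87.3]
orientation: [-0.594, 0.594, -0.384, 0.384]
contact_force: [-0.9, 0.9, -3.1]
width: 0.215
```

Call:
move_arm(
  moves=[
    {"offset": [0, 0.001, 0], "twist": 0},
    {"offset": [0, 0, 0], "twist": 0},
  ],
)

```text
time: 9.75
tcp_pos: [487.3, 377.7, 86.8]
orientation: [0.594, -0.593, 0.384, -0.384]
contact_force: [-0.7, -0.4, -0.7]
width: 0.212
```

Call:
move_arm(
  moves=[
    {"offset": [0, 0.001, 0], "twist": 0},
    {"offset": [0, 0, 0], "twist": 0},
  ],
)

```text
time: 10.0
tcp_pos: [487.4, 377.7, 86.8]
orientation: [0.594, -0.593, 0.384, -0.384]
contact_force: [-1.6, -1.9, 5.0]
width: 0.217
```

Contact shows as a rise from −3 N to +5 N. Releasing and going up.

Call:
move_arm(
  moves=[
    {"offset": [0, 0, 0], "twist": 0},
    {"offset": [0, 0, 0], "twist": 0},
    {"offset": [0, 0, 0], "twist": 0},
    {"offset": [0, 0, 0], "twist": 0},
    {"offset": [0, -0.02, 0], "twist": 0},
    {"offset": [0, -0.04, 0], "twist": 0},
    {"offset": [0, -0.04, 0], "twist": 0},
    {"offset": [0, -0.015, 0], "twist": 0},
  ],
  claw=70,
)

```text
time: 11.0
tcp_pos: [488.1, 378.4, 203.0]
orientation: [0.595, -0.592, 0.384, -0.385]
contact_force: [0.4, 0.7, 0.8]
width: 0.704
```

```bash
python3 go.py 366.5,319.5,200 366.5,319.5,60
```

```text
t 11.0 tcp [488.0992 378.4439 203.0001] F [0.379  0.7029 0.85  ] w 0.704
axes y [ 0.0037  0.0032 -1.    ] x [ 0.4093 -0.9124 -0.0014]
[366.5 319.5 200. ] total [ 0.004   0.0024 -0.1351] rows 3 each [ 0.0013  0.0008 -0.045 ]
[366.5 319.5  60. ] total [ 0.0002  0.14   -0.0006] rows 3 each [ 0.0001  0.0467 -0.0002]
```

Call:
move_arm(
  moves=[
    {"offset": [0.001, 0.001, -0.045], "twist": 0},
    {"offset": [0.002, 0.001, -0.045], "twist": 0},
    {"offset": [0.001, 0, -0.045], "twist": 0},
    {"offset": [0, 0.03, 0], "twist": 0},
    {"offset": [0, 0.03, 0], "twist": 0},
    {"offset": [0, 0.03, 0], "twist": 0},
    {"offset": [0, 0.02, 0], "twist": 0},
    {"offset": [0, 0, 0], "twist": 0},
  ],
)

```text
time: 12.0
tcp_pos: [364.3, 317.5, 86.6]
orientation: [-0.592, 0.595, -0.385, 0.384]
contact_force: [0.2, -0.1, -0.6]
width: 0.7
```

```bash
python3 go.py 366.5,319.5,59
python3 - <<'E'
from h import *
a=get_image('scene')[90:190,270:380,::-1];b=get_image('top')[185:285,75:185,::-1]
cv2.imwrite('pics/e.png',np.hstack([cv2.resize(x,(396,360),interpolation=2) for x in(a,b)]))
E
```

```text
t 12.0 tcp [364.2848 317.4785  86.5815] F [ 0.2066 -0.1233 -0.6178] w 0.7
axes y [-0.0037 -0.0034 -1.    ] x [ 0.4096 -0.9123  0.0016]
[366.5 319.5  59. ] total [-0.001   0.0276  0.003 ] rows 1 each [-0.001   0.0276  0.003 ]
```

View pics/e.png

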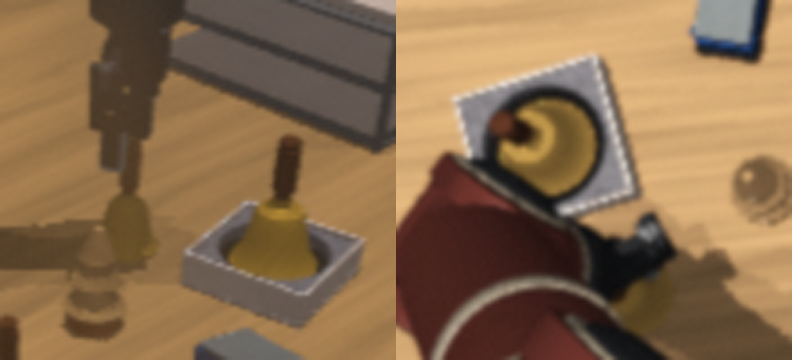

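XL stands upright in its well, and the jaws are over L's handle.

Call:
move_arm(
  moves=[
    {"offset": [-0.001, 0.02, 0.003], "twist": 0},
    {"offset": [0, 0.008, 0], "twist": 0},
    {"offset": [0, 0, 0], "twist": 0},
  ],
)

```text
time: 12.48
tcp_pos: [367.8, 320.7, 60.5]
orientation: [-0.594, 0.594, -0.384, 0.384]
contact_force: [-0.4, -0.7, 0.6]
width: 0.701
```

Call:
move_arm(
  moves=[
    {"offset": [0, 0, 0], "twist": 0},
    {"offset": [0, 0, 0], "twist": 0},
    {"offset": [0, 0, 0], "twist": 0},
    {"offset": [0, 0, 0], "twist": 0},
    {"offset": [0, 0, 0], "twist": 0},
    {"offset": [0, 0, 0], "twist": 0},
    {"offset": [0, 0, 0], "twist": 0},
  ],
  claw=0,
)

```text
time: 13.35
tcp_pos: [368.2, 321.1, 60.8]
orientation: [0.594, -0.593, 0.384, -0.384]
contact_force: [-0.8, 0.3, 5.5]
width: 0.193
```

Call:
move_arm(
  moves=[
    {"offset": [0, -0.008, 0], "twist": 0},
    {"offset": [0, -0.018, 0], "twist": 0},
    {"offset": [0, -0.028, 0], "twist": 0},
    {"offset": [0, -0.03, 0], "twist": 0},
    {"offset": [0, -0.03, 0], "twist": 0},
    {"offset": [0, -0.02, 0], "twist": 0},
    {"offset": [0, -0.006, 0], "twist": 0},
  ],
)

```text
time: 14.22
tcp_pos: [368.0, 320.7, 201.2]
orientation: [0.594, -0.593, 0.384, -0.384]
contact_force: [0.7, -0.5, -2.6]
width: 0.187
```

```bash
python3 go.py 520,150,200 560,0,200 617,-218,200
```

```text
t 14.225 tcp [368.008  320.7257 201.1973] F [ 0.6539 -0.4749 -2.6275] w 0.187
axes y [ 0.001   0.0009 -1.    ] x [ 0.4093 -0.9124 -0.0004]
[520. 150. 200.] total [0.218  0.0012 0.0688] rows 4 each [0.0545 0.0003 0.0172]
[560.   0. 200.] total [ 0.1532 -0.0001 -0.0249] rows 3 each [ 0.0511 -0.     -0.0083]
[ 617. -218.  200.] total [ 0.2222 -0.0001 -0.0372] rows 4 each [ 0.0556 -0.     -0.0093]
```

Call:
move_arm(
  moves=[
    {"offset": [0.02, 0, 0.007], "twist": 0},
    {"offset": [0.038, 0, 0.012], "twist": 0},
    {"offset": [0.04, 0, 0.013], "twist": 0},
    {"offset": [0.04, 0, 0.013], "twist": 0},
    {"offset": [0.04, 0, 0.013], "twist": 0},
    {"offset": [0.04, 0, 0.01], "twist": 0},
    {"offset": [0.039, 0, -0.003], "twist": 0},
    {"offset": [0.039, 0, -0.007], "twist": 0},
  ],
)

```text
time: 15.22
tcp_pos: [541.6, 73.1, 198.8]
orientation: [-0.593, 0.594, -0.385, 0.383]
contact_force: [-0.1, -0.4, -2.2]
width: 0.187
```

Call:
move_arm(
  moves=[
    {"offset": [0.039, 0, -0.006], "twist": 0},
    {"offset": [0.039, 0, -0.006], "twist": 0},
    {"offset": [0.039, 0, -0.006], "twist": 0},
    {"offset": [0.039, 0, -0.006], "twist": 0},
    {"offset": [0.039, 0, -0.006], "twist": 0},
    {"offset": [0.039, 0, -0.006], "twist": 0},
    {"offset": [0.03, 0, -0.004], "twist": 0},
    {"offset": [0.015, 0, -0.001], "twist": 0},
  ],
)

```text
time: 16.23
tcp_pos: [617.7, -199.3, 198.5]
orientation: [-0.592, 0.594, -0.386, 0.384]
contact_force: [-0.1, 0.3, -2.0]
width: 0.187
```

```bash
python3 go.py 617,-218,80
```

```text
t 16.225 tcp [ 617.6675 -199.2576  198.4937] F [-0.145   0.3313 -2.0031] w 0.187
axes y [-0.0036 -0.0003 -1.    ] x [ 0.4066 -0.9136 -0.0012]
[ 617. -218.   80.] total [ 0.017   0.1185 -0.0078] rows 2 each [ 0.0085  0.0593 -0.0039]
```

Call:
move_arm(
  moves=[
    {"offset": [0.012, 0, -0.005], "twist": 0},
    {"offset": [0.005, 0.015, -0.003], "twist": 0},
    {"offset": [0, 0.03, 0], "twist": 0},
    {"offset": [0, 0.03, 0], "twist": 0},
    {"offset": [0, 0.025, 0], "twist": 0},
    {"offset": [0, 0.01, 0], "twist": 0},
    {"offset": [0, 0, 0], "twist": 0},
    {"offset": [0, 0, 0], "twist": 0},
  ],
)

```text
time: 17.23
tcp_pos: [619.4, -215.6, 91.5]
orientation: [0.594, -0.593, 0.383, -0.385]
contact_force: [0.0, -0.0, -2.0]
width: 0.191
```

```bash
python3 go.py 617,-218,76
python3 - <<'E'
from h import *
a=get_image('scene')[220:340,140:270,::-1];b=get_image('top')[115:215,270:378,::-1]
cv2.imwrite('pics/f.png',np.hstack([cv2.resize(x,(396,366),interpolation=2) for x in(a,b)]))
E
```

```text
t 17.225 tcp [ 619.3797 -215.6102   91.4881] F [ 0.0457 -0.0039 -2.0095] w 0.191
axes y [ 0.0023 -0.0005 -1.    ] x [ 0.4097 -0.9122  0.0014]
[ 617. -218.   76.] total [ 0.0012  0.0155 -0.0032] rows 1 each [ 0.0012  0.0155 -0.0032]
```

View pics/f.png

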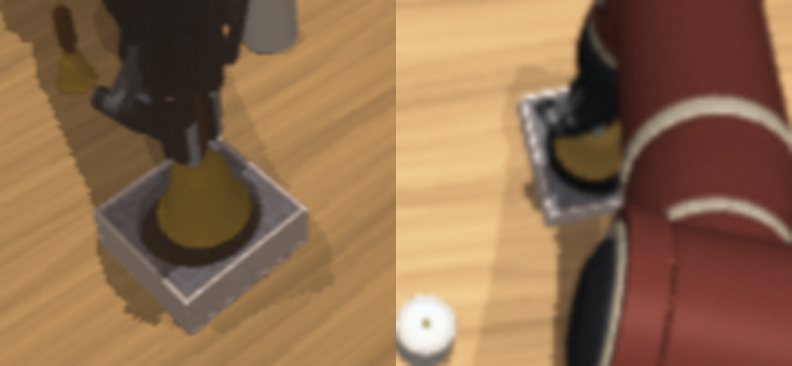

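The L bell is centred over its well and upright, so it can go down.

Call:
move_arm(
  moves=[
    {"offset": [0.001, 0.005, -0.003], "twist": 0},
    {"offset": [0, 0.005, 0], "twist": 0},
    {"offset": [0, 0.003, 0], "twist": 0},
    {"offset": [0, 0.001, 0], "twist": 0},
    {"offset": [0, 0, 0], "twist": 0},
  ],
)

```text
time: 17.95
tcp_pos: [616.2, -217.7, 76.2]
orientation: [0.594, -0.594, 0.384, -0.384]
contact_force: [0.3, -0.4, -2.1]
width: 0.193
```

Call:
move_arm(
  moves=[
    {"offset": [0, 0.001, 0], "twist": 0},
    {"offset": [0, 0, 0], "twist": 0},
  ],
)

```text
time: 18.2
tcp_pos: [616.2, -217.8, 75.4]
orientation: [0.594, -0.594, 0.384, -0.384]
contact_force: [0.3, 0.8, -2.2]
width: 0.188
```

Call:
move_arm(
  moves=[
    {"offset": [0, 0.001, 0], "twist": 0},
    {"offset": [0, 0, 0], "twist": 0},
  ],
)

```text
time: 18.45
tcp_pos: [616.4, -217.8, 75.0]
orientation: [0.594, -0.594, 0.384, -0.384]
contact_force: [-1.0, 0.5, 2.3]
width: 0.191
```

Touched (−2.2 N to +2.3 N). One small press first, then release.

Call:
move_arm(
  moves=[
    {"offset": [0, 0.0005, 0], "twist": 0},
    {"offset": [0, 0, 0], "twist": 0},
  ],
)

```text
time: 18.7
tcp_pos: [616.4, -217.8, 75.0]
orientation: [0.594, -0.593, 0.384, -0.384]
contact_force: [-2.5, 0.3, 5.7]
width: 0.189
```

Call:
move_arm(
  moves=[
    {"offset": [0, 0, 0], "twist": 0},
    {"offset": [0, 0, 0], "twist": 0},
    {"offset": [0, 0, 0], "twist": 0},
    {"offset": [0, 0, 0], "twist": 0},
    {"offset": [0, -0.02, 0], "twist": 0},
    {"offset": [0, -0.04, 0], "twist": 0},
    {"offset": [0, -0.04, 0], "twist": 0},
    {"offset": [0, -0.02, 0], "twist": 0},
  ],
  claw=70,
)

```text
time: 19.7
tcp_pos: [617.3, -218.1, 196.6]
orientation: [0.594, -0.593, 0.383, -0.386]
contact_force: [0.3, -1.0, 0.7]
width: 0.699
```

```bash
python3 go.py 480,79,190 480,79,53
```

```text
t 19.7 tcp [ 617.3144 -218.125   196.6474] F [ 0.3251 -0.9987  0.6755] w 0.699
axes y [ 0.0042 -0.0013 -1.    ] x [ 0.4094 -0.9124  0.0029]
[480.  79. 190.] total [-0.3273  0.0057 -0.0037] rows 6 each [-0.0546  0.001  -0.0006]
[480.  79.  53.] total [-0.0004  0.137  -0.0005] rows 3 each [-0.0001  0.0457 -0.0002]
```

Call:
move_arm(
  moves=[
    {"offset": [-0.05, 0, -0.001], "twist": 0},
    {"offset": [-0.05, 0, -0.001], "twist": 0},
    {"offset": [-0.05, 0, -0.001], "twist": 0},
    {"offset": [-0.05, 0, -0.001], "twist": 0},
    {"offset": [-0.05, 0, 0], "twist": 0},
    {"offset": [-0.05, 0, 0], "twist": 0},
    {"offset": [-0.027, 0.01, 0], "twist": 0},
    {"offset": [0, 0.02, 0], "twist": 0},
  ],
)

```text
time: 20.7
tcp_pos: [478.4, 82.2, 164.5]
orientation: [0.596, -0.594, 0.382, -0.383]
contact_force: [0.5, -0.4, -0.0]
width: 0.701
```

Call:
move_arm(
  moves=[
    {"offset": [0, 0.03, 0], "twist": 0},
    {"offset": [0, 0.03, 0], "twist": 0},
    {"offset": [0, 0.02, 0], "twist": 0},
    {"offset": [0, 0, 0], "twist": 0},
  ],
)

```text
time: 21.2
tcp_pos: [477.7, 78.8, 82.8]
orientation: [-0.593, 0.594, -0.385, 0.383]
contact_force: [-1.2, -0.0, -0.4]
width: 0.7
```

```bash
python3 go.py 480,79,47
python3 - <<'E'
from h import *
a=get_image('scene')[150:330,150:340,::-1];b=get_image('top')[110:290,200:390,::-1]
cv2.imwrite('pics/g.png',np.hstack([cv2.resize(x,(396,375),interpolation=2) for x in(a,b)]))
E
```

```text
t 21.2 tcp [477.7288  78.7807  82.7668] F [-1.1813 -0.0117 -0.3578] w 0.7
axes y [-0.0031 -0.0006 -1.    ] x [ 0.4096 -0.9123 -0.0007]
[480.  79.  47.] total [0.0008 0.0358 0.0023] rows 1 each [0.0008 0.0358 0.0023]
```

View pics/g.png

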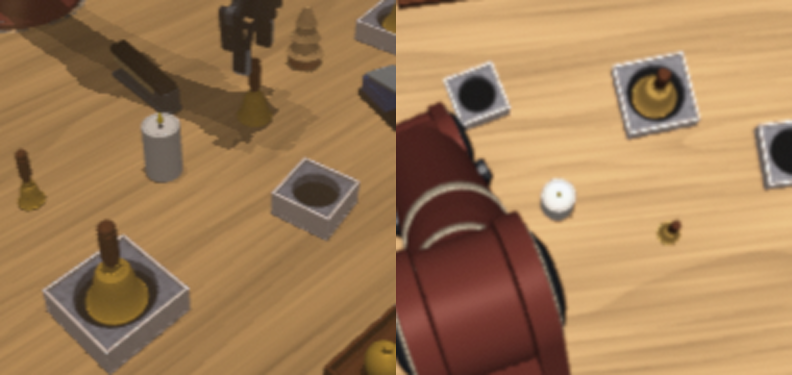

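L stands well in its box, and the jaws are over M.

Call:
move_arm(
  moves=[
    {"offset": [0.001, 0.02, 0.001], "twist": 0},
    {"offset": [0, 0.014, 0.001], "twist": 0},
    {"offset": [0, 0, 0], "twist": 0},
  ],
)

```text
time: 21.68
tcp_pos: [480.7, 78.8, 49.6]
orientation: [-0.593, 0.594, -0.384, 0.384]
contact_force: [-0.7, 0.1, 0.7]
width: 0.701
```

Call:
move_arm(
  moves=[
    {"offset": [0, 0, 0], "twist": 0},
    {"offset": [0, 0, 0], "twist": 0},
    {"offset": [0, 0, 0], "twist": 0},
    {"offset": [0, 0, 0], "twist": 0},
    {"offset": [0, 0, 0], "twist": 0},
    {"offset": [0, 0, 0], "twist": 0},
    {"offset": [0, 0, 0], "twist": 0},
  ],
  claw=0,
)

```text
time: 22.55
tcp_pos: [481.3, 78.9, 50.4]
orientation: [0.594, -0.593, 0.384, -0.385]
contact_force: [-0.1, -0.2, 5.8]
width: 0.163
```

Call:
move_arm(
  moves=[
    {"offset": [0, -0.008, 0], "twist": 0},
    {"offset": [0, -0.018, 0], "twist": 0},
    {"offset": [0, -0.028, 0], "twist": 0},
    {"offset": [0, -0.03, 0], "twist": 0},
    {"offset": [0, -0.03, 0], "twist": 0},
    {"offset": [0, -0.022, 0], "twist": 0},
    {"offset": [0, -0.006, 0], "twist": 0},
  ],
)

```text
time: 23.42
tcp_pos: [481.3, 78.9, 193.0]
orientation: [0.594, -0.593, 0.384, -0.385]
contact_force: [-0.6, 0.5, -1.0]
width: 0.168
```

```bash
python3 go.py 530,-160,190 515,-389,190
```

```text
t 23.425 tcp [481.2543  78.8639 193.0161] F [-0.6483  0.4535 -1.0357] w 0.168
axes y [ 0.0022  0.0005 -1.    ] x [ 0.4093 -0.9124  0.0005]
[ 530. -160.  190.] total [ 0.2379  0.003  -0.0533] rows 5 each [ 0.0476  0.0006 -0.0107]
[ 515. -389.  190.] total [ 0.2028 -0.0001 -0.1074] rows 4 each [ 0.0507 -0.     -0.0269]
```

Call:
move_arm(
  moves=[
    {"offset": [0.02, 0, -0.004], "twist": 0},
    {"offset": [0.038, 0, -0.009], "twist": 0},
    {"offset": [0.042, 0, -0.009], "twist": 0},
    {"offset": [0.042, 0, -0.009], "twist": 0},
    {"offset": [0.042, 0, -0.009], "twist": 0},
    {"offset": [0.042, 0, -0.01], "twist": 0},
    {"offset": [0.04, 0, -0.016], "twist": 0},
    {"offset": [0.036, 0, -0.019], "twist": 0},
  ],
)

```text
time: 24.42
tcp_pos: [526.3, -232.7, 190.3]
orientation: [-0.593, 0.594, -0.385, 0.383]
contact_force: [0.5, 0.1, -1.2]
width: 0.165
```

Call:
move_arm(
  moves=[
    {"offset": [0.036, 0, -0.019], "twist": 0},
    {"offset": [0.036, 0, -0.019], "twist": 0},
    {"offset": [0.034, 0, -0.018], "twist": 0},
    {"offset": [0.022, 0, -0.013], "twist": 0},
    {"offset": [0.01, 0, -0.006], "twist": 0},
    {"offset": [0, 0, 0], "twist": 0},
    {"offset": [0, 0, 0], "twist": 0},
  ],
)

```text
time: 25.3
tcp_pos: [515.7, -385.9, 191.5]
orientation: [0.595, -0.593, 0.384, -0.383]
contact_force: [0.4, 0.7, -0.7]
width: 0.169
```

```bash
python3 go.py 515,-389,72
```

```text
t 25.3 tcp [ 515.7244 -385.9318  191.4846] F [ 0.4166  0.6656 -0.738 ] w 0.169
axes y [-0.0001  0.0021 -1.    ] x [ 0.4117 -0.9113 -0.002 ]
[ 515. -389.   72.] total [ 0.0027  0.1195 -0.002 ] rows 2 each [ 0.0014  0.0597 -0.001 ]
```

Call:
move_arm(
  moves=[
    {"offset": [0.002, 0.015, -0.001], "twist": 0},
    {"offset": [0, 0.03, -0.001], "twist": 0},
    {"offset": [0, 0.03, 0], "twist": 0},
    {"offset": [0, 0.025, 0], "twist": 0},
    {"offset": [0, 0.012, 0], "twist": 0},
    {"offset": [0, 0.006, 0], "twist": 0},
    {"offset": [0, 0, 0], "twist": 0},
    {"offset": [0, 0, 0], "twist": 0},
  ],
)

```text
time: 26.3
tcp_pos: [514.7, -391.1, 74.8]
orientation: [0.594, -0.594, 0.384, -0.385]
contact_force: [0.3, -0.8, -0.4]
width: 0.169
```

```bash
python3 go.py 515,-389,65
python3 - <<'E'
from h import *
a=get_image('scene')[240:350,50:165,::-1];b=get_image('top')[140:230,340:434,::-1]
cv2.imwrite('pics/i.png',np.hstack([cv2.resize(x,(396,379),interpolation=2) for x in(a,b)]))
E
```

```text
t 26.3 tcp [ 514.7116 -391.1406   74.8461] F [ 0.2703 -0.8377 -0.4164] w 0.169
axes y [ 0.0017 -0.0011 -1.    ] x [ 0.4095 -0.9123  0.0017]
[ 515. -389.   65.] total [-0.0019  0.0098  0.0011] rows 1 each [-0.0019  0.0098  0.0011]
```

View pics/i.png

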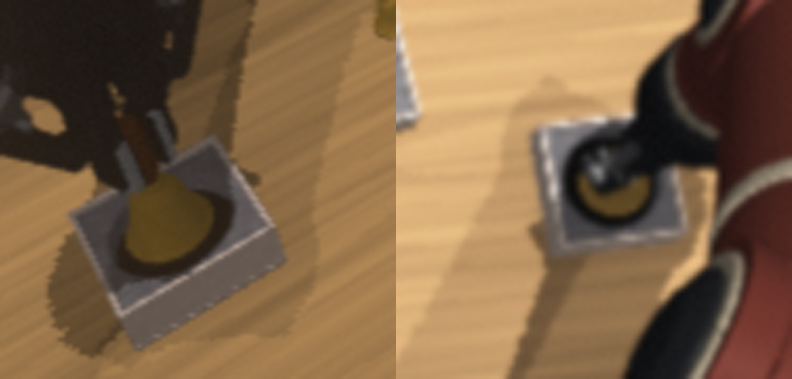

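Centred and upright over the well.

Call:
move_arm(
  moves=[
    {"offset": [-0.001, 0.004, 0], "twist": 0},
    {"offset": [0, 0.003, 0], "twist": 0},
    {"offset": [0, 0.001, 0], "twist": 0},
    {"offset": [0, 0, 0], "twist": 0},
  ],
)

```text
time: 26.9
tcp_pos: [513.6, -389.8, 65.6]
orientation: [0.594, -0.594, 0.384, -0.384]
contact_force: [-0.2, -0.0, -0.9]
width: 0.168
```

Call:
move_arm(
  moves=[
    {"offset": [0, 0.001, 0], "twist": 0},
    {"offset": [0, 0, 0], "twist": 0},
  ],
)

```text
time: 27.15
tcp_pos: [513.6, -389.8, 64.8]
orientation: [0.594, -0.594, 0.384, -0.384]
contact_force: [-0.9, -1.1, -0.8]
width: 0.166
```

Call:
move_arm(
  moves=[
    {"offset": [0, 0.001, 0], "twist": 0},
    {"offset": [0, 0, 0], "twist": 0},
  ],
)

```text
time: 27.4
tcp_pos: [513.8, -389.9, 64.5]
orientation: [0.594, -0.594, 0.384, -0.384]
contact_force: [-0.6, 1.2, 4.3]
width: 0.168
```

Touched (−0.8 N to +4.3 N). Releasing.

Call:
move_arm(
  moves=[
    {"offset": [0, 0, 0], "twist": 0},
    {"offset": [0, 0, 0], "twist": 0},
    {"offset": [0, 0, 0], "twist": 0},
    {"offset": [0, 0, 0], "twist": 0},
    {"offset": [0, -0.02, 0], "twist": 0},
    {"offset": [0, -0.04, 0], "twist": 0},
    {"offset": [0, -0.04, 0], "twist": 0},
    {"offset": [0, -0.02, 0], "twist": 0},
  ],
  claw=65,
)

```text
time: 28.4
tcp_pos: [514.6, -390.5, 186.6]
orientation: [-0.594, 0.594, -0.383, 0.386]
contact_force: [0.0, -0.4, -0.2]
width: 0.647
```

```bash
python3 go.py 430,-211,170 430,-211,35
```

```text
t 28.4 tcp [ 514.6266 -390.5125  186.5972] F [ 0.0438 -0.3969 -0.1547] w 0.647
axes y [ 0.0035 -0.0024 -1.    ] x [ 0.4094 -0.9124  0.0037]
[ 430. -211.  170.] total [-0.1985  0.0159 -0.0038] rows 4 each [-0.0496  0.004  -0.0009]
[ 430. -211.   35.] total [-0.0005  0.135  -0.0003] rows 3 each [-0.0002  0.045  -0.0001]
```

Call:
move_arm(
  moves=[
    {"offset": [-0.04, 0, -0.001], "twist": 0},
    {"offset": [-0.05, 0, -0.001], "twist": 0},
    {"offset": [-0.05, 0, -0.001], "twist": 0},
    {"offset": [-0.04, 0, -0.001], "twist": 0},
    {"offset": [-0.018, 0.015, 0], "twist": 0},
    {"offset": [0, 0.03, 0], "twist": 0},
    {"offset": [0, 0.035, 0], "twist": 0},
    {"offset": [0, 0.03, 0], "twist": 0},
  ],
)

```text
time: 29.4
tcp_pos: [429.1, -210.8, 73.0]
orientation: [0.594, -0.594, 0.384, -0.384]
contact_force: [-0.2, -0.6, -1.0]
width: 0.65
```

Call:
move_arm(
  moves=[
    {"offset": [0, 0.01, 0], "twist": 0},
    {"offset": [0, 0, 0], "twist": 0},
  ],
)

```text
time: 29.65
tcp_pos: [429.0, -210.8, 63.8]
orientation: [-0.594, 0.594, -0.384, 0.384]
contact_force: [0.0, 0.7, -0.4]
width: 0.652
```

```bash
python3 go.py 430,-211,35
python3 - <<'E'
from h import *
a=get_image('scene')[190:340,60:215,::-1];b=get_image('top')[140:260,300:424,::-1]
cv2.imwrite('pics/j.png',np.hstack([cv2.resize(x,(396,383),interpolation=2) for x in(a,b)]))
E
```

```text
t 29.65 tcp [ 428.9985 -210.8269   63.7783] F [ 0.0305  0.7088 -0.3547] w 0.652
axes y [-0.0004  0.0002 -1.    ] x [ 0.4095 -0.9123 -0.0004]
[ 430. -211.   35.] total [0.0006 0.0288 0.0009] rows 1 each [0.0006 0.0288 0.0009]
```

View pics/j.png

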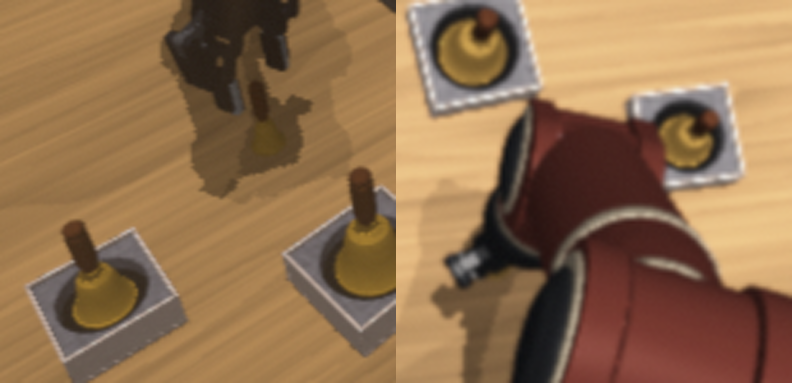

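M and L stand in their wells, and S's handle is between the jaws.

Call:
move_arm(
  moves=[
    {"offset": [0, 0.018, 0.001], "twist": 0},
    {"offset": [0, 0.01, 0], "twist": 0},
    {"offset": [0, 0, 0], "twist": 0},
  ],
)

```text
time: 30.12
tcp_pos: [429.7, -210.4, 35.8]
orientation: [-0.594, 0.594, -0.384, 0.384]
contact_force: [0.9, 0.5, 1.4]
width: 0.651
```

Call:
move_arm(
  moves=[
    {"offset": [0, 0, 0], "twist": 0},
    {"offset": [0, 0, 0], "twist": 0},
    {"offset": [0, 0, 0], "twist": 0},
    {"offset": [0, 0, 0], "twist": 0},
    {"offset": [0, 0, 0], "twist": 0},
    {"offset": [0, 0, 0], "twist": 0},
    {"offset": [0, 0, 0], "twist": 0},
  ],
  claw=0,
)

```text
time: 31.0
tcp_pos: [430.2, -210.7, 36.4]
orientation: [0.594, -0.594, 0.384, -0.385]
contact_force: [-0.4, -0.7, 6.3]
width: 0.14
```

Call:
move_arm(
  moves=[
    {"offset": [0, -0.008, 0], "twist": 0},
    {"offset": [0, -0.018, 0], "twist": 0},
    {"offset": [0, -0.028, 0], "twist": 0},
    {"offset": [0, -0.03, 0], "twist": 0},
    {"offset": [0, -0.03, 0], "twist": 0},
    {"offset": [0, -0.022, 0], "twist": 0},
    {"offset": [0, -0.006, 0], "twist": 0},
  ],
)

```text
time: 31.88
tcp_pos: [430.2, -210.6, 179.1]
orientation: [0.594, -0.593, 0.383, -0.385]
contact_force: [-0.5, -0.7, -1.6]
width: 0.14
```

```bash
python3 go.py 645,21,178
```

```text
t 31.875 tcp [ 430.2413 -210.5682  179.09  ] F [-0.4775 -0.7142 -1.6397] w 0.14
axes y [ 0.0023 -0.0009 -1.    ] x [ 0.4095 -0.9123  0.0018]
[645.  21. 178.] total [-0.1233  0.0014  0.2907] rows 6 each [-0.0206  0.0002  0.0485]
```

Call:
move_arm(
  moves=[
    {"offset": [-0.009, 0, 0.02], "twist": 0},
    {"offset": [-0.017, 0, 0.04], "twist": 0},
    {"offset": [-0.018, 0, 0.042], "twist": 0},
    {"offset": [-0.018, 0, 0.042], "twist": 0},
    {"offset": [-0.018, 0, 0.042], "twist": 0},
    {"offset": [-0.018, 0, 0.042], "twist": 0},
    {"offset": [-0.014, 0, 0.036], "twist": 0},
    {"offset": [-0.008, 0, 0.018], "twist": 0},
  ],
)

```text
time: 32.88
tcp_pos: [638.3, 17.5, 176.1]
orientation: [-0.594, 0.594, -0.384, 0.382]
contact_force: [-0.5, -0.5, -0.5]
width: 0.141
```

Call:
move_arm(
  moves=[
    {"offset": [-0.003, 0, 0.008], "twist": 0},
    {"offset": [0, 0, 0], "twist": 0},
    {"offset": [0, 0, 0], "twist": 0},
  ],
)

```text
time: 33.25
tcp_pos: [643.3, 18.9, 177.6]
orientation: [-0.593, 0.594, -0.385, 0.385]
contact_force: [-0.2, 0.0, -0.5]
width: 0.139
```

```bash
python3 go.py 645,21,58
```

```text
t 33.25 tcp [643.2961  18.9144 177.5784] F [-0.231   0.0352 -0.5104] w 0.139
axes y [-0.0012 -0.0011 -1.    ] x [ 0.4078 -0.9131  0.0005]
[645.  21.  58.] total [-0.0013  0.1196  0.0026] rows 2 each [-0.0006  0.0598  0.0013]
```

Call:
move_arm(
  moves=[
    {"offset": [-0.001, 0.015, 0.002], "twist": 0},
    {"offset": [0, 0.03, 0], "twist": 0},
    {"offset": [0, 0.03, 0], "twist": 0},
    {"offset": [0, 0.025, 0], "twist": 0},
    {"offset": [0, 0.012, 0], "twist": 0},
    {"offset": [0, 0.006, 0], "twist": 0},
    {"offset": [0, 0, 0], "twist": 0},
    {"offset": [0, 0, 0], "twist": 0},
  ],
)

```text
time: 34.25
tcp_pos: [646.2, 22.3, 60.8]
orientation: [0.594, -0.593, 0.384, -0.385]
contact_force: [0.8, 0.1, -0.6]
width: 0.142
```

```bash
python3 go.py 645,21,51
python3 - <<'E'
from h import *
a=get_image('scene')[190:280,255:349,::-1];b=get_image('top')[115:195,195:279,::-1]
cv2.imwrite('pics/k.png',np.hstack([cv2.resize(x,(396,379),interpolation=2) for x in(a,b)]))
E
```

```text
t 34.25 tcp [646.216   22.3275  60.8476] F [ 0.7643  0.1458 -0.6124] w 0.142
axes y [ 0.002   0.0002 -1.    ] x [ 0.4094 -0.9124  0.0006]
[645.  21.  51.] total [ 0.0007  0.0098 -0.0017] rows 1 each [ 0.0007  0.0098 -0.0017]
```

View pics/k.png

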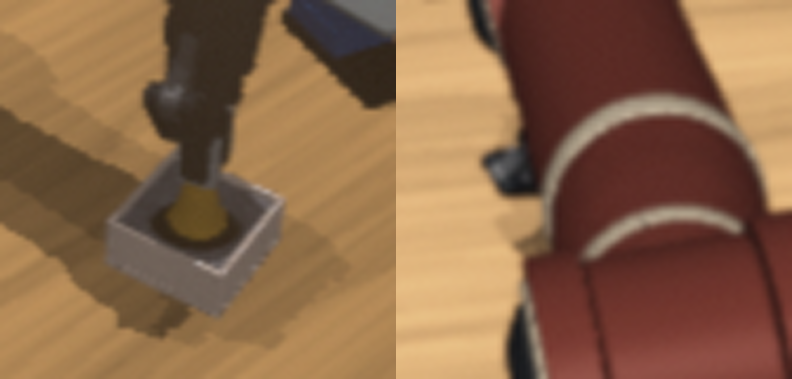

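Centred over its well; the finger ends stay above the 32 mm rim.

Call:
move_arm(
  moves=[
    {"offset": [0, 0.004, -0.001], "twist": 0},
    {"offset": [0, 0.003, 0], "twist": 0},
    {"offset": [0, 0.001, 0], "twist": 0},
    {"offset": [0, 0, 0], "twist": 0},
  ],
)

```text
time: 34.85
tcp_pos: [644.5, 21.8, 51.6]
orientation: [-0.594, 0.594, -0.384, 0.384]
contact_force: [-0.9, -0.5, -0.8]
width: 0.145
```

Call:
move_arm(
  moves=[
    {"offset": [0, 0.001, 0], "twist": 0},
    {"offset": [0, 0, 0], "twist": 0},
  ],
)

```text
time: 35.1
tcp_pos: [644.6, 21.9, 50.8]
orientation: [0.594, -0.594, 0.384, -0.384]
contact_force: [0.2, 0.1, -0.6]
width: 0.139
```

Call:
move_arm(
  moves=[
    {"offset": [0, 0.001, 0], "twist": 0},
    {"offset": [0, 0, 0], "twist": 0},
  ],
)

```text
time: 35.35
tcp_pos: [644.7, 21.9, 50.5]
orientation: [0.594, -0.593, 0.384, -0.384]
contact_force: [-1.1, 0.2, 3.9]
width: 0.14
```

Call:
move_arm(
  moves=[
    {"offset": [0, 0, 0], "twist": 0},
    {"offset": [0, 0, 0], "twist": 0},
    {"offset": [0, 0, 0], "twist": 0},
    {"offset": [0, 0, 0], "twist": 0},
    {"offset": [0, -0.02, 0], "twist": 0},
    {"offset": [0, -0.05, 0], "twist": 0},
    {"offset": [0, -0.05, 0], "twist": 0},
    {"offset": [0, -0.03, 0], "twist": 0},
  ],
  claw=60,
)

```text
time: 36.35
tcp_pos: [645.6, 22.0, 202.9]
orientation: [0.595, -0.593, 0.383, -0.385]
contact_force: [-0.1, 0.1, -0.6]
width: 0.596
```

Call:
move_arm(
  moves=[
    {"offset": [0.05, 0, -0.01], "twist": 0},
    {"offset": [0.05, 0, -0.01], "twist": 0},
    {"offset": [0.03, 0, 0], "twist": 0},
    {"offset": [0, 0, 0], "twist": 0},
    {"offset": [0, 0, 0], "twist": 0},
  ],
)

```text
time: 36.98
tcp_pos: [679.3, -103.4, 199.6]
orientation: [0.594, -0.593, 0.384, -0.383]
contact_force: [0.7, 0.4, -0.2]
width: 0.602
```

```bash
python3 go.py
python3 - <<'E'
from h import *
a=get_image('scene')[110:350,60:380,::-1];b=get_image('top')[130:290,85:415,::-1]
cv2.imwrite('pics/l.png',np.vstack([cv2.resize(x,(w,h),interpolation=2) for x,w,h in((a,450,338),(b,450,218))]))
np.set_printoptions(precision=1,suppress=True)
for n,z,p in(('tree',45,(436.6,216.5)),('candle',34,(485.2,-68))):
  for c in CP:
    r=masks_of(c,n+'_center');print(n,c,r and (r[0]['p'],r[0]['centre']))
E
```

```text
t 36.975 tcp [ 679.2946 -103.3537  199.5517] F [ 0.7007  0.4314 -0.2171] w 0.602
axes y [-0.0007  0.0019 -1.    ] x [ 0.4106 -0.9118 -0.002 ]
tree scene (0.92, [297.5, 171.7])
tree top (0.16, [115.1, 224.6])
candle scene (0.74, [226.2, 221.1])
candle top []
```

View pics/l.png

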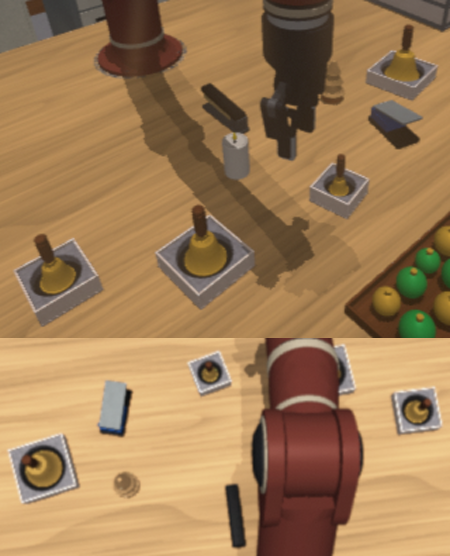

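All four bells stand upright in their own boxes, the tree and candle are where they were, and the gripper is clear. Handing in.

```bash
python3 -c "from station import *;print(finish_job())"
```

```text
the job is handed in; nothing more can be done
None
```

I packed all four brass bells, largest to smallest, each into the box of its own size, and handed the job in at about 37 s. I lowered each bell until the force reading showed it had touched the well floor (about +4 to +6 N), and only then let go.

**Last checks:** The final pictures show all four bells upright in their wells. The scene camera puts the tree and candle within about 2 px of where they started. The gripper was clear and touching nothing.

**Checks that failed or disagreed:**
- **Bell detection:** The network missed several bells in the top view and mixed up sizes in the scene view. I used my own silhouette fits instead; they put the bells' undersides within about 2 mm of the desk.
- **Final top view:** The arm hid the candle and part of the second-largest box, so the candle was not found there. The tree result was a weak false hit on the largest box. I judged both by the scene view; the tree also shows in place in the top picture.

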